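# Slide the marble till into its notches and shut the oak box

## Task

Put the collector's oak box in order without picking anything up: with a fingertip push the marble till along its runners, away from the box's near end, until you feel it drop into its notches and stop, then push the open lid over and close it fully without slamming it. Do not lift the till off its runners, keep your fingers off the marbles so that all four stay in their hollows, and leave the other things on the shelf where they stand.

Things in the scene. Friction and masses are not known exactly. Their poses are not given: they have to be found in the camera images.
- chest: Open-topped oak box, fixed, 180 mm (its x) by 340 mm (its y) by 100 mm high; walls and floor 10 mm thick (inside 160 by 320 mm). Origin: centre of its underside; z up. Its +x side carries the lid's hinge (robot's right); +y, roughly away from the robot, is the way the till is pushed. Along both long walls inside run oak runners, tops 61 mm above the shelf, with notches 20 mm long, 7 mm deep.
- till_home (a point): Where the till's origin lies once it has dropped home: 55 mm along the box's +y from the box's centre, 54 mm above the shelf, within 3 mm along y. Both battens fall 7 mm into the runners' notches; pushing on is then blocked by the notch edges (stopped just short of that, one end may still hang on an edge). The rim is then 2 mm below the box's. Pushed faster than 0.15 m/s it may skip the notches.
- till: Loose oak tray with dark walls, 0.28 to 0.5 kg, lying across the runners: 157 mm (its x) by 140 mm (its y) by 44 mm high, axes along the box's, 1.5 mm side play. Origin: centre of its underside (two cross battens 14 mm wide, 10 mm high, 60 mm either side of its centre along y). It starts 55 to 92 mm short of home, origin 61 mm above the shelf, its rim 5 mm proud of the box so that the lid cannot shut.
- till_end (a point): Centre of the till's near end face, the face to push: flat, upright, 157 mm wide, 34 mm high (above the batten), looking to the box's -y; this point is 27 mm above the till's underside, 17 mm below its rim, 70 mm from its centre. At least 50 mm is free between it and the box's near end wall. Pushed here the till slides with about 1 to 6 N.
- lid (a joint): Lid angle in rad: 0 shut, 1.57 upright, up to 1.9 leaning back past upright; it starts at 1.6 to 1.85. The hinge is stiff and holds the lid wherever it is left (0.5 N m of friction, 0.4 kg lid), so it must be pushed all the way down: 1 to 7 N near its free edge.
- lid_hinge (a point): Middle of the lid's hinge line, on the box's +x top edge, 90 mm from the box's centre and 100 mm above the shelf, at the lid's underside. The hinge line runs along the box's y.
- lid_edge (a point): Middle of the lid's free edge on its outer face (upper face when shut). The lid is a flat oak panel, 180 mm from hinge to free edge, 340 mm along the hinge, 10 mm thick; its outer face looks to the box's +x when it stands open. When shut this point is 110 mm above the shelf over the box's -x side.
- marble1_center (a point): Centre of opaline glass marble 1 (milk white), 24 mm in diameter, 18 g, loose, in its round hollow in the till's floor; its top stays 3 mm below the till's rim.
- marble2_center (a point): Centre of opaline glass marble 2 (pale blue), 24 mm in diameter, 18 g, loose, in its round hollow in the till's floor; its top stays 3 mm below the till's rim.
- marble3_center (a point): Centre of opaline glass marble 3 (pink), 24 mm in diameter, 18 g, loose, in its round hollow in the till's floor; its top stays 3 mm below the till's rim.
- marble4_center (a point): Centre of opaline glass marble 4 (pale green), 24 mm in diameter, 18 g, loose, in its round hollow in the till's floor; its top stays 3 mm below the till's rim.
- hollow1 (a point): Where the centre of marble 1 belongs, in its hollow in the till: -36 mm, -31 mm from the till's centre along its x, y, 28 mm above its underside.
- hollow2 (a point): Where the centre of marble 2 belongs, in its hollow in the till: -36 mm, 31 mm from the till's centre along its x, y, 28 mm above its underside.
- hollow3 (a point): Where the centre of marble 3 belongs, in its hollow in the till: 36 mm, -31 mm from the till's centre along its x, y, 28 mm above its underside.
- hollow4 (a point): Where the centre of marble 4 belongs, in its hollow in the till: 36 mm, 31 mm from the till's centre along its x, y, 28 mm above its underside.
- jar: Bystander: frosted blue jar with a brass cap, 76 mm in diameter, 115 mm high, loose. Origin: centre of its underside.
- dish: Bystander: copper dish, 110 mm in diameter, 28 mm high, loose. Origin: centre of its underside.
- cup: Bystander: carved grey-green soapstone cup, 72 mm in diameter, 75 mm high, loose. Origin: centre of its underside.
- book: Bystander: closed blue book lying flat, 130 by 190 by 26 mm, loose. Origin: centre of its underside.
- gauge: Bystander: brass marble-sizing ring, 36 mm in diameter, 12 mm high, with a 50 mm flat handle, lying loose. Origin: centre of the ring's underside.
- loupe: Bystander: black standing loupe, 42 mm in diameter, 40 mm high, loose. Origin: centre of its underside.
There are look-alikes about, which are no part of the job. What is meant by the till is not turquoise, and is the larger of those in its own colour.

How it is judged:
By the outcome, as a careful person would: the job done as asked, in the order asked, and still so for the second after the job is handed in, with the robot touching nothing.
It also fails if it takes over 64 s, if anything falls off the work surface, if the arm or the gripper's body presses on something with over 40 N, if the wrist force passes 120 N, or if a joint passes its speed limit or range.

## Robot

A 6-joint arm with a two-finger parallel gripper is mounted at the origin on the work surface. World frame = base frame: x ahead of the robot, y to its left, z up, the work surface at z = 0. Lengths are in mm, angles in rad, forces in N, time in s.
With the tool pointing down it reaches from about 300 to 950 mm from the base axis. Payload 3.1 kg.
Tool frame: the origin (TCP) lies on the mounting face of the last link; the fingertips stand 173 mm ahead of it and the grasp point (between the pads) lies 155 mm ahead of it; z points along the fingers, y is the direction in which the jaws open and shut (so a half turn about z gives the same grasp; the last joint's range is limited). The gripper opens to 85 mm and grips with 20 to 120 N. Pads are 22 mm wide; open, the fingers measure 114 mm over their backs; the gripper's body (76 mm by 85 mm) begins 54 mm behind the grasp point. The pads swing forward as they close: fully open they stand 13 mm farther back than shut.
Start: joints at [1.235, 0.308, 1.634, -0, 1.2, -0.07], TCP at [164.202, 603.052, 404.672] pointing down, gripper open.
Joint ranges: [-3.06, 3.06], [-0.79, 1.96], [0.05, 2.63], [-1.19, 4.34], [0.05, 2.64], [-2.94, 2.94]. Speed limits (rad/s): [2.79, 2.79, 3.14, 3.14, 3.14, 3.14].

## Interface

Orientations are given as a unit quaternion [x, y, z, w].
In Python, from workcell import manip gives the robot as it stands. The module is installed in compiled form; this text tells all that it offers.
- The arm moves only by the tool servo_tool, never from a script. Its argument "series" is a list of rows, each a list of 3 entries, a list of its own where there are three numbers: the finger opening in cm, from 0 to 8.54, then the shift along the tool's x, y, z in cm, then the turn about the tool's z in rad. In form: [[hand, [dx, dy, dz], turn], ...]. A call has 1 to 5 rows; each row is the pose to reach, as a shift and turn from the pose commanded when the call began, along the tool's axes at that moment; what a row does not reach only later rows make up. A row lasts 1/12 s, in which the tool goes at most 41.7 mm and 7.16 degrees, less where a joint would pass 70% of its speed; a pose out of reach is approached as far as the arm can. A call with a gripper value outside its range is refused whole. The fingers move at their own pace and stop on an object; "newtons" is the grip in N (left out, the last holds). Time passes only in rows, so rows that repeat a pose let the fingers close. It gives the time, the measured TCP pose, the force and the opening at its end, in the units of the state.
- manip.sense(): the state, without advancing time (a new reading comes with each control period).
- manip.snapshot(name): name is "scene" or "top" or "wrist"; returns the picture (420x560x3 uint8, blue, green, red); there is no depth.
- manip.calibration(name): a dict with "K" (3x3 intrinsics, pixels), "position" and "rotation" of the camera in the world. Camera axes: x right, y up, looking along -z (the intrinsics and any distortion apply to the point x, -y, -z); pixel columns grow to the right and rows downward; lengths in mm; the calibration is good to about 2 mm. A picture is of the moment at which its call begins: read the wrist's pose just before it. calibration takes no time and is no camera call; for the wrist camera it gives the pose at the moment of the call.
- manip.hand_in(): hands the job in, once; it reports no verdict.
The state is a dict: "time_s": time; "joints": joint angles; "dq": joint speeds; "tau": joint torques, N m; "eef_pos": TCP position; "tcp_rot": TCP orientation; "contact_force": force on the tool from outside, world axes, zero at the start; "wrist_torque": the same for the moment, N m; "opening": opening from 0.0 (shut) to 1.0 (fully open).
Only numpy, scipy, OpenCV 4.12 (cv2) and the standard library are available. Lean on these libraries where they do the work, as an engineer would, in place of code of your own. Each camera call takes 0.05 s, during which the arm holds its last target.

## Working session

There is one attempt and no reset: what is moved stays moved. The work goes in short steps, Python scripts to look and compute and a tool call to move; the robot and the scene stay as the last step left them, time stands still between calls to the robot, and variables do not carry over. Pictures are saved under pics/ and viewed, and the job is handed in when it is done.

Besides the shell and the picture viewer there is one more tool, called after "Call:" as name([rows], argument=value, ...), one row to a line, values as JSON. servo_tool: Moves the arm, as the interface text tells. Its arguments: {"type":"object","properties":{"series":{"type":"array"},"newtons":{"type":"number"}},"required":["series"]}

```bash
mkdir -p pics; ls; python3 - <<'E'
from workcell import manip
import cv2,json
print(manip.sense())
for n in("scene","top","wrist"):
    c=manip.calibration(n);print(n,{k:(v.tolist() if hasattr(v,'tolist') else v) for k,v in c.items()})
    cv2.imwrite(f"pics/{n}0.png",manip.snapshot(n))
E
```

```text
pics
{'time_s': 0.0, 'joints': array([ 1.23530188e+00,  3.09012068e-01,  1.63520616e+00,  2.28387380e-06,
        1.19971657e+00, -6.96882916e-02]), 'dq': array([-0.00130312, -0.00099337, -0.00218129,  0.00248234, -0.0015064 ,
       -0.00083894]), 'tau': array([-3.19029259e-04, -4.15252769e+01, -2.76663172e+01,  5.68720452e-06,
        1.02830847e-02, -1.17732831e-06]), 'eef_pos': array([164.05582052, 602.63631438, 403.43287937]), 'tcp_rot': array([ 1.32512497e-01,  9.91180643e-01, -1.14690959e-03, -2.36671848e-04]), 'contact_force': array([-0.07391558, -0.12275575, -0.39519307]), 'wrist_torque': array([-0.02236755,  0.03402984, -0.03664305]), 'opening': 1.0002283362397233}
scene {'K': [[424.6406359920846, 0.0, 277.91765076650813], [0.0, 424.6406359920846, 211.82054740641766], [0.0, 0.0, 1.0]], 'position': [1340.8803923137136, -464.8116671744636, 1036.1019750005257], 'rotation': [0.29850589208370665, 0.19346593993629552, 0.5047319104055674, 0.7865817574125542]}
top {'K': [[495.89098333980576, 0.0, 276.59122570810393], [0.0, 495.89098333980576, 209.10595354525861], [0.0, 0.0, 1.0]], 'position': [417.5121260293172, -88.9510069477657, 1773.12038335657], 'rotation': [0.03406012951605144, -0.034888796018380595, -0.6965683475579126, 0.7158318354684825]}
wrist {'K': [[306.37064336078276, 0.0, 280.01112548504847], [0.0, 306.37064336078276, 203.38739670474914], [0.0, 0.0, 1.0]], 'position': [90.64563710237098, 623.4065723556753, 372.9620560644666], 'rotation': [-0.12008075594312906, -0.09086862230056822, 0.6005248111558453, 0.785298323390264]}
```

View pics/scene0.png

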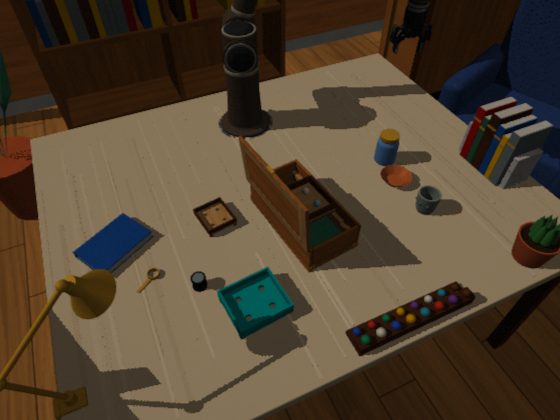

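View pics/top0.png

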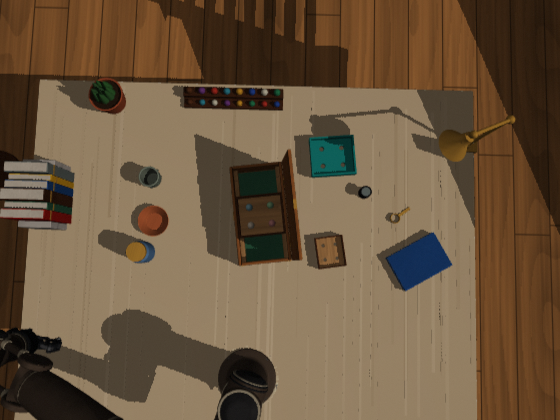

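View pics/wrist0.png

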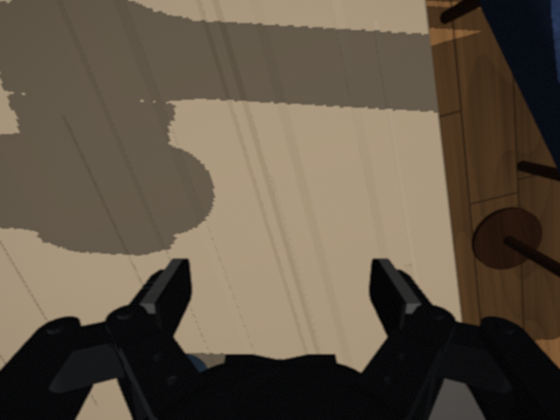

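```bash
python3 - <<'E'
import cv2
a=cv2.imread("pics/top0.png")[145:275,215:355]
cv2.imwrite("pics/topc.png",cv2.convertScaleAbs(cv2.resize(a,None,fx=4.6,fy=4.6,interpolation=cv2.INTER_CUBIC)[:600],alpha=1.7))
a=cv2.imread("pics/scene0.png")[130:265,235:365]
cv2.imwrite("pics/scenec.png",cv2.convertScaleAbs(cv2.resize(a,None,fx=4.4,fy=4.4,interpolation=cv2.INTER_CUBIC),alpha=1.7))
E
```

```text
(no output)
```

View pics/topc.png

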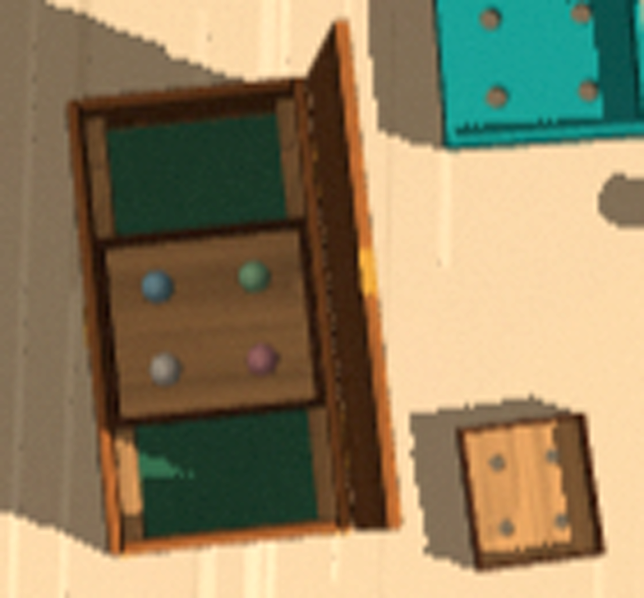

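View pics/scenec.png

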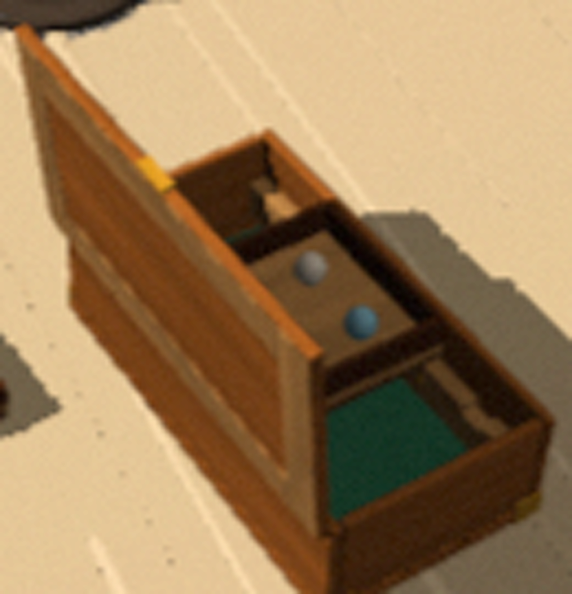

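```bash
cat > h.py <<'E'
import numpy as np,cv2
from workcell import manip
from scipy.spatial.transform import Rotation as R
from scipy.optimize import least_squares
def proj(n,P,c=None):
    c=c or manip.calibration(n)
    q=(np.atleast_2d(P)-np.array(c["position"]))@R.from_quat(c["rotation"]).as_matrix()
    K=np.array(c["K"]);return np.c_[K[0,0]*q[:,0]/-q[:,2]+K[0,2],K[1,1]*-q[:,1]/-q[:,2]+K[1,2]]
def box2w(p,P):
    c,s=np.cos(p[2]),np.sin(p[2]);P=np.atleast_2d(P).astype(float)
    return np.c_[p[0]+c*P[:,0]-s*P[:,1],p[1]+s*P[:,0]+c*P[:,1],P[:,2]]
E
cat > fit.py <<'E'
from h import *
T=lambda u:np.array(u)/4.6+[215,145]-.4
S=lambda u:np.array(u)/4.4+[235,130]-.4
ct,cs=manip.calibration("top"),manip.calibration("scene")
tb=T([(70,102),(112,552),(345,527),(300,80)]);bt=[(-90,170,100),(-90,-170,100),(90,-170,100),(90,170,100)]
tt=T([(97,243),(118,423),(326,402),(305,223)]);
sb=S([(552,418),(267,132)]);bs=[(-90,170,100),(-90,-170,100)]
sl=S([(318,358),(22,28)]);tl=T([(342,20),(398,525)])
def res(p,full=False):
    s,a=p[3],p[4]
    til=[(x,s+y,105) for x,y in((-78.5,70),(-78.5,-70),(78.5,-70),(78.5,70))]
    lid=[(90-180*np.cos(a)+10*np.sin(a),y,100+180*np.sin(a)+10*np.cos(a)) for y in(170,-170)]
    lidT=lid
    r=[proj("top",box2w(p,bt),ct)-tb,proj("top",box2w(p,til),ct)-tt,proj("scene",box2w(p,bs),cs)-sb,proj("scene",box2w(p,lid),cs)-sl,proj("top",box2w(p,lidT),ct)-tl]
    return np.vstack(r) if full else np.vstack(r).ravel()
f=least_squares(res,[450,0,-np.pi/2+.09,-20,1.7],loss='soft_l1')
print(f.x);print(res(f.x,True).round(1))
E
python3 fit.py
```

```text
[569.22379473 -34.25027345  -1.43945243  -8.74449676   1.63089109]
[[-0.6 -1.1]
 [-0.1  0.6]
 [ 2.6  0.4]
 [ 1.8 -1.7]
 [-0.2 -0.9]
 [-0.7  1.1]
 [ 0.5  0.8]
 [ 0.7 -1.3]
 [ 1.5 -0.3]
 [ 0.6 -1.6]
 [ 0.1 -0.5]
 [-0.7 -0.8]
 [ 0.1 -0.8]
 [ 0.   0.4]]
```

```bash
cat > ov.py <<'E'
from h import *
import sys
def overlay(n,img,p,s,a,zt,off,sc,out,h=None):
    im=cv2.convertScaleAbs(cv2.resize(img[off[1]:off[3],off[0]:off[2]],None,fx=sc,fy=sc,interpolation=cv2.INTER_CUBIC),alpha=1.7)
    c=manip.calibration(n)
    def poly(P,col):
        q=(proj(n,box2w(p,P),c)+.5-np.array(off[:2]))*sc
        cv2.polylines(im,[q.round().astype(int)],True,col,1)
    poly([(-90,170,100),(-90,-170,100),(90,-170,100),(90,170,100)],(255,255,0))
    poly([(x,s+y,zt) for x,y in((-78.5,70),(-78.5,-70),(78.5,-70),(78.5,70))],(0,255,255))
    for t in(0,10):
        poly([(90-L*np.cos(a)+t*np.sin(a),y,100+L*np.sin(a)+t*np.cos(a)) for L,y in((0,170),(180,170),(180,-170),(0,-170))],(255,0,255))
    cv2.imwrite(out,im)
if __name__=="__main__":
    p=[569.2,-34.3,-1.4395];
    overlay("top",cv2.imread("pics/top0.png"),p,-8.7,1.63,105,(215,145,315,275),4.6,"pics/o1.png")
    overlay("scene",cv2.imread("pics/scene0.png"),p,-8.7,1.63,105,(235,130,365,265),4.4,"pics/o2.png")
E
python3 ov.py; python3 -c "
import cv2,numpy as np
a=cv2.imread('pics/o1.png');b=cv2.imread('pics/o2.png')
h=594;cat=np.zeros((600,a.shape[1]+0,3),'u1')
"
```

```text
(no output)
```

View pics/o1.png

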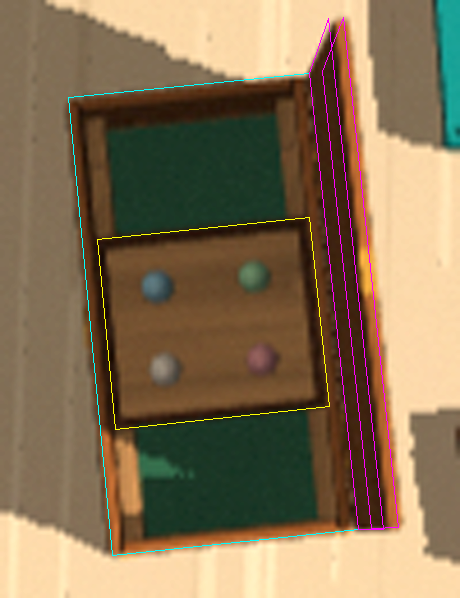

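View pics/o2.png

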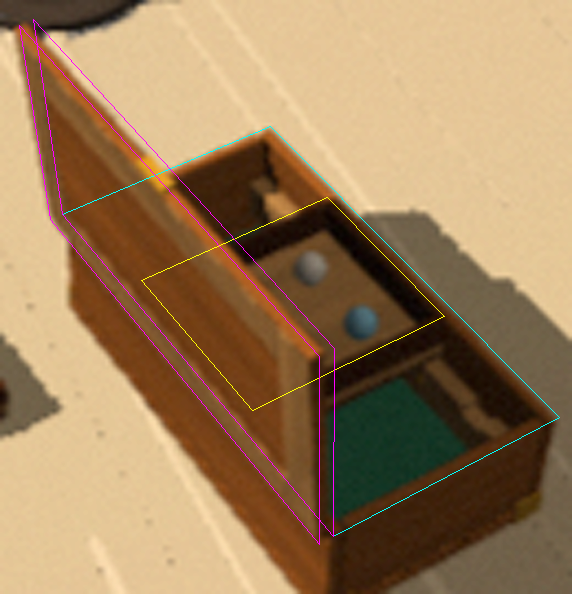

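Candidates for the till: the dark tray with marbles inside the box (top px 261,215), the small dark tray beside it (330,250) and the turquoise tray (332,156). The till must be non-turquoise and the larger dark one, so it's the one in the box; the crop shows it on the runners with white, blue, pink and green marbles. Its centre lies at box y≈-9 (64 mm short of home), and the lid is at about 1.63 rad.

Call:
servo_tool([
  [0,[-2.2,-2.8,0],0],
  [0,[-4.5,-5.6,0],0],
  [0,[-6.7,-8.3,0],0],
  [0,[-9.0,-11.1,0],0],
  [0,[-11.2,-13.9,0],0],
], newtons=40)

```text
time_s: 0.57
eef_pos: [236.0, 437.9, 404.2]
tcp_rot: [0.132, 0.991, -0.0, -0.0]
contact_force: [0.3, -0.6, 1.0]
opening: 0.3
```

Call:
servo_tool([
  [0,[-2.2,-2.8,0],0],
  [0,[-4.5,-5.6,0],0],
  [0,[-6.7,-8.3,0],0],
  [0,[-9.0,-11.1,0],0],
  [0,[-11.2,-13.9,0],0],
])

```text
time_s: 0.98
eef_pos: [307.5, 274.3, 404.5]
tcp_rot: [0.132, 0.991, -0.0, 0.0]
contact_force: [1.4, 0.2, -1.0]
opening: -0.002
```

Call:
servo_tool([
  [0,[-2.2,-2.8,0],0],
  [0,[-4.5,-5.6,0],0],
  [0,[-6.7,-8.3,0],0],
  [0,[-9.0,-11.1,0],0],
  [0,[-11.2,-13.9,0],0],
])

```text
time_s: 1.4
eef_pos: [379.0, 110.7, 404.8]
tcp_rot: [0.132, 0.991, 0.0, 0.0]
contact_force: [0.9, -0.4, -0.5]
opening: 0.002
```

Call:
servo_tool([
  [0,[-2.2,-2.8,0],-0.08],
  [0,[-4.5,-5.6,0],-0.16],
  [0,[-6.7,-8.3,0],-0.24],
  [0,[-9.0,-11.1,0],-0.32],
  [0,[-11.2,-13.9,0],-0.397],
])

```text
time_s: 1.82
eef_pos: [450.6, -52.9, 404.6]
tcp_rot: [-0.067, 0.998, 0.0, 0.0]
contact_force: [-0.4, 1.0, 0.7]
opening: 0.001
```

```bash
python3 - <<'E'
from ov import *
p=[569.2,-34.3,-1.4395]
c=manip.snapshot("wrist")
overlay("wrist",c,p,-8.7,1.63,105,(0,0,560,420),1.4,"pics/w1.png")
s=manip.sense();print(s['eef_pos'],s['joints'],s['contact_force'])
E
```

```text
[453.03747234 -57.41013197 405.27916871] [-0.21982283 -0.02609556  2.01443757 -0.00564556  1.14769095 -1.92357832] [ 3.74964774 -4.57840207  0.61603141]
```

View pics/w1.png

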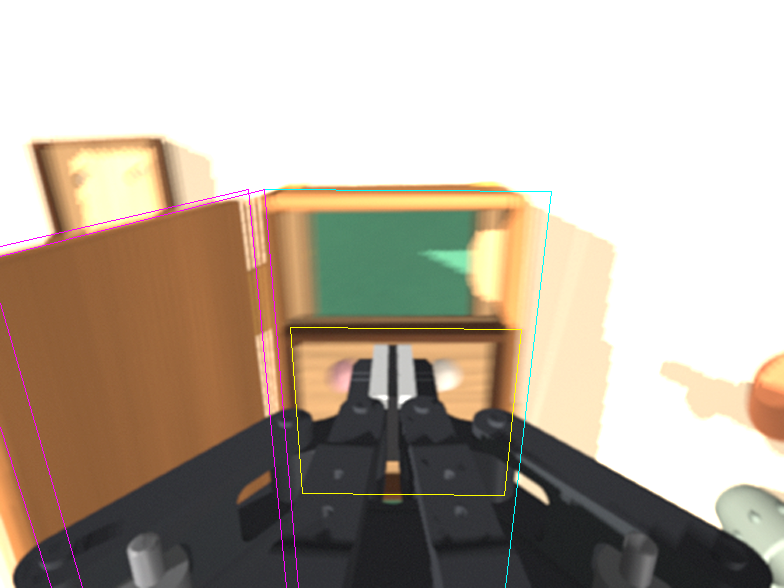

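```bash
python3 - <<'E'
from ov import *
p=[569.2,-34.3,-1.4395]
s=manip.sense();print(s['eef_pos'],s['joints'],s['contact_force'])
c0=manip.calibration("wrist");print(c0)
c=manip.snapshot("wrist");cv2.imwrite("pics/wr2.png",c)
c0=manip.calibration("wrist");print(c0)
overlay("wrist",c,p,-8.7,1.63,105,(0,0,560,420),1.4,"pics/w2.png")
s=manip.sense();print(s['eef_pos'],s['joints'],s['contact_force'])
E
```

```text
[453.03747234 -57.41013197 405.27916871] [-0.21982283 -0.02609556  2.01443757 -0.00564556  1.14769095 -1.92357832] [ 3.74964774 -4.57840207  0.61603141]
{'K': array([[306.37064336,   0.        , 280.01112549],
       [  0.        , 306.37064336, 203.3873967 ],
       [  0.        ,   0.        ,   1.        ]]), 'position': array([377.78020711, -67.20095777, 374.40568449]), 'rotation': array([-0.10241299, -0.11303159,  0.74490277,  0.64950389])}
{'K': array([[306.37064336,   0.        , 280.01112549],
       [  0.        , 306.37064336, 203.3873967 ],
       [  0.        ,   0.        ,   1.        ]]), 'position': array([376.54845455, -63.98476339, 374.29408361]), 'rotation': array([-0.10072903, -0.11336436,  0.74209453,  0.65291493])}
[451.95667659 -54.95421799 405.00736949] [-2.16121222e-01 -2.78324814e-02  2.01670142e+00 -1.95621806e-03
  1.15035834e+00 -1.91313533e+00] [0.01592163 1.13265896 0.69100247]
```

View pics/w2.png

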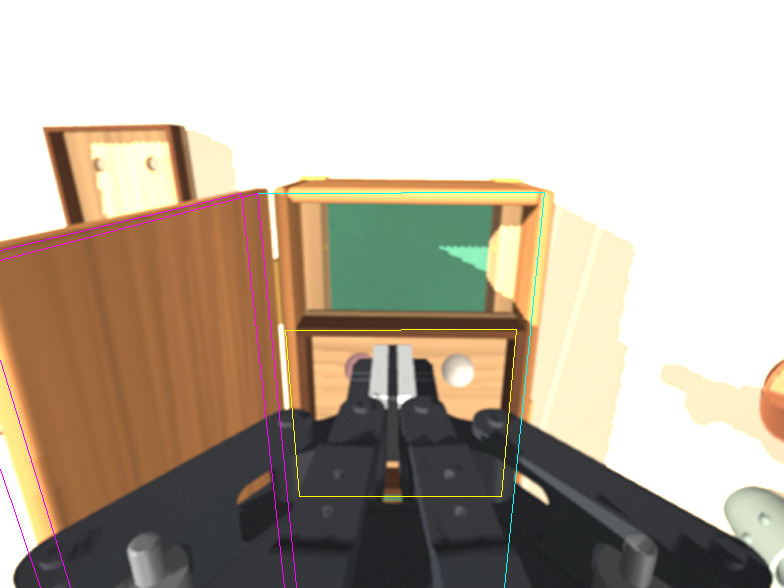

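```bash
python3 - <<'E'
from ov import *
p=[569.2,-34.3,-1.4395]
manip.snapshot("wrist");manip.snapshot("wrist")
c0=manip.calibration("wrist");print(c0['position'],c0['rotation'])
c=manip.snapshot("wrist");cv2.imwrite("pics/wr3.png",c)
c0=manip.calibration("wrist");print(c0['position'],c0['rotation'])
overlay("wrist",c,p,-8.7,1.63,105,(0,0,560,420),1.4,"pics/w3.png")
s=manip.sense();print(s['eef_pos'],s['tcp_rot'],s['contact_force'])
E
```

```text
[374.7884058  -60.78582032 373.7483625 ] [-0.09841904 -0.11345951  0.74235908  0.65294994]
[374.45678747 -60.05402792 373.66639629] [-0.09818509 -0.11351394  0.7429461   0.65230772]
[449.95693198 -50.92599248 404.17662323] [-6.47672654e-02  9.97899982e-01  5.18701320e-04 -7.47400787e-04] [-0.57829056 -0.24692028 -0.65809355]
```

View pics/w3.png

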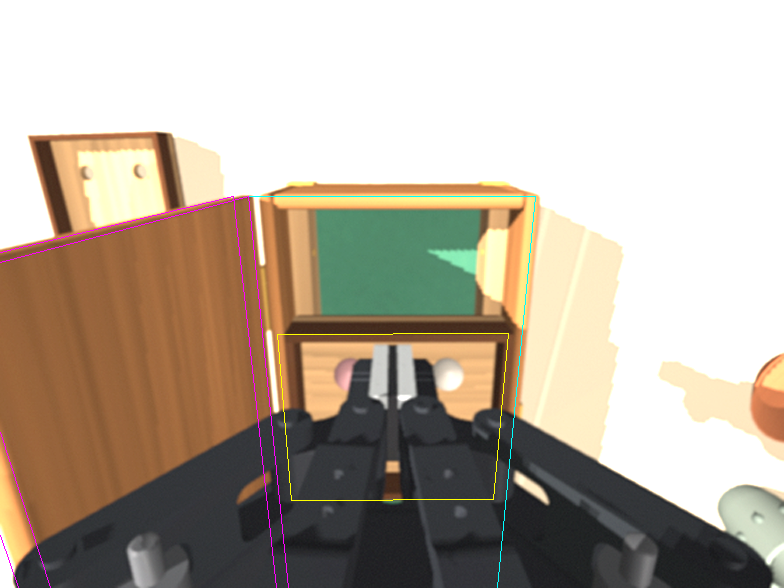

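```bash
python3 - <<'E'
import cv2
a=cv2.imread("pics/wr3.png")[125:300,160:400]
cv2.imwrite("pics/w3c.png",cv2.resize(a,None,fx=3.3,fy=3.3,interpolation=cv2.INTER_CUBIC))
E
```

```text
(no output)
```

View pics/w3c.png

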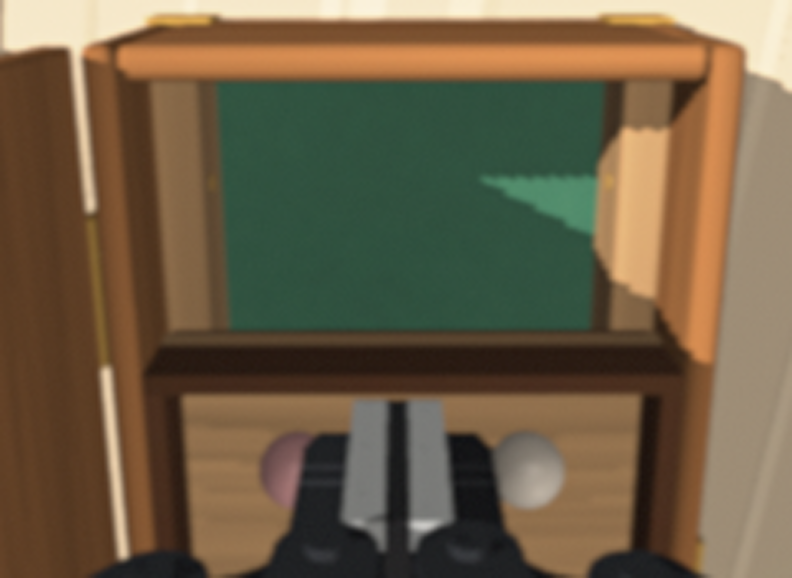

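```bash
cat > fit2.py <<'E'
from h import *
W=lambda u:np.array(u)/3.3+[160,125]-.4
T=lambda u:np.array(u)/4.6+[215,145]-.4
S=lambda u:np.array(u)/4.4+[235,130]-.4
ct,cs=manip.calibration("top"),manip.calibration("scene")
cw=dict(manip.calibration("wrist"));cw['position']=np.array([374.7884058,-60.78582032,373.7483625]);cw['rotation']=np.array([-0.09841904,-0.11345951,0.74235908,0.65294994])
wb=W([(85,45),(742,48)]);bw=[(90,-170,100),(-90,-170,100)]
wt=W([(145,372),(683,372)])
tb=T([(70,102),(112,552)]);bt=[(-90,170,100),(-90,-170,100)]
sb=S([(552,418),(267,132)])
tt=T([(97,243),(118,423),(326,402),(305,223)]);
def res(p,full=False):
    s=p[3]
    til=[(x,s+y,105) for x,y in((-78.5,70),(-78.5,-70),(78.5,-70),(78.5,70))]
    k=2.  # mm weights approx: wrist 1px=.9mm, top 3.4, scene 3
    r=[proj("top",box2w(p,bt),ct)-tb,proj("top",box2w(p,til),ct)-tt,proj("scene",box2w(p,bt),cs)-sb,(proj("w",box2w(p,bw),cw)-wb)/k,(proj("w",box2w(p,[til[2],til[1]]),cw)-wt)/k]
    return np.vstack(r) if full else np.vstack(r).ravel()
f=least_squares(res,[569,-34,-1.44,-9],loss='soft_l1')
print(f.x);print(res(f.x,True).round(1))
E
python3 fit2.py
```

```text
[568.34911029 -33.33346228  -1.44831849  -8.08018753]
[[-0.5 -1.1]
 [-0.9  0.7]
 [-0.3 -1. ]
 [-1.3  1. ]
 [ 0.   1.1]
 [ 0.6 -1.1]
 [ 1.3 -0.2]
 [ 1.2 -1.8]
 [-2.3 -0.2]
 [ 0.6 -0. ]
 [-1.8 -0.2]
 [-0.8  0.2]]
```

The enlarged wrist view shows the near rim corners at crop (85,45) and (742,48), and the till's near rim at row 372. The refined box pose is (568.3, -33.3, yaw -1.448), with the till's y at -8. The fingertip is over the free near bay, so I'm descending.

Call:
servo_tool([
  [0,[0,0,2.0],0.009],
  [0,[0,0,4.5],0.009],
  [0,[0,0,7.0],0.009],
  [0,[0,0,9.0],0.009],
  [0,[0,0,10.0],0.009],
])

```text
time_s: 2.48
eef_pos: [448.4, -49.2, 302.0]
tcp_rot: [-0.062, 0.998, 0.001, -0.003]
contact_force: [-0.5, 0.2, 0.1]
opening: -0.001
```

Call:
servo_tool([
  [0,[0,0,1.5],0],
  [0,[0,0,3.0],0],
  [0,[0,0,4.2],0],
  [0,[0,0,5.2],0],
  [0,[0,0,5.2],0],
])

```text
time_s: 2.9
eef_pos: [449.3, -50.0, 251.2]
tcp_rot: [-0.062, 0.998, 0.001, -0.002]
contact_force: [-1.3, 0.6, 0.4]
opening: 0.003
```

Call:
servo_tool([
  [0,[-0.5,0.1,0],0],
  [0,[-1.0,0.1,0],0],
  [0,[-1.5,0.2,0],0],
  [0,[-2.0,0.2,0],0],
  [0,[-2.3,0.2,0],0],
])

```text
time_s: 3.32
eef_pos: [474.4, -46.3, 253.6]
tcp_rot: [-0.061, 0.998, -0.0, 0.001]
contact_force: [-0.2, -0.3, -0.9]
opening: -0.004
```

```bash
python3 - <<'E'
from ov import *
p=[568.3,-33.3,-1.448]
im=manip.snapshot("scene")
overlay("scene",im,p,-8,1.65,105,(235,100,385,265),4,"pics/s4.png")
c=manip.snapshot("wrist");cv2.imwrite("pics/w4.png",cv2.resize(c[:300],None,fx=1.4,fy=1.4))
s=manip.sense();print(s['eef_pos'],s['contact_force'])
E
```

```text
[474.01150232 -46.35281898 253.23066663] [ 0.90772019 -0.34724223 -0.38591011]
```

View pics/s4.png

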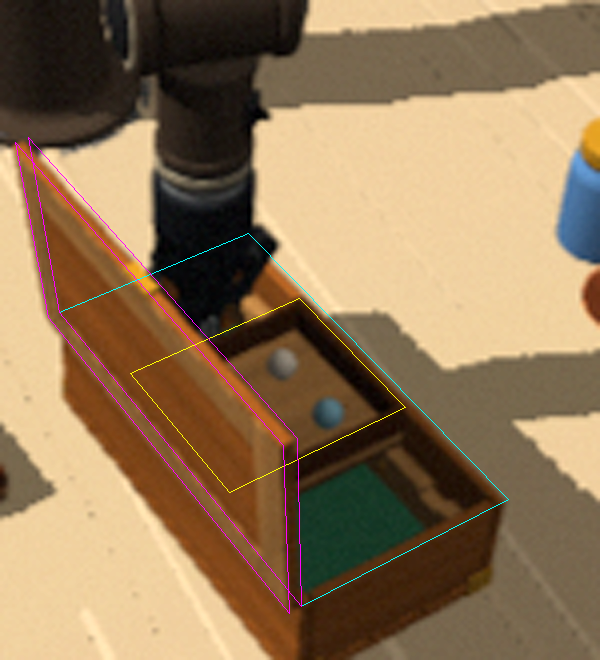

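View pics/w4.png

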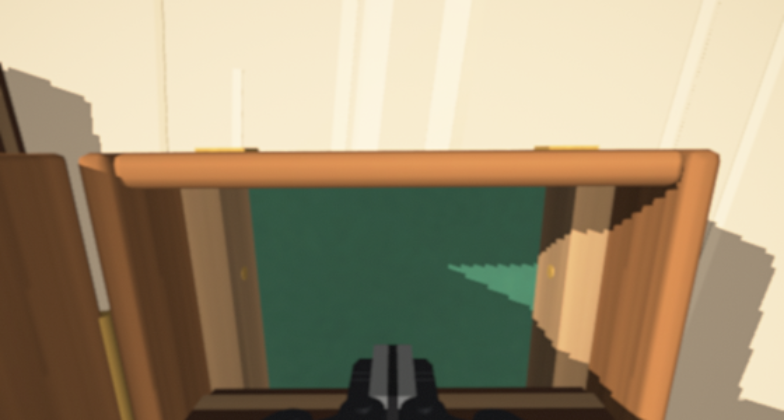

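Call:
servo_tool([
  [0,[-0.3,0,0],0],
  [0,[-0.6,0,0],0],
  [0,[-0.9,0,0],0],
  [0,[-1.2,0,0],0],
  [0,[-1.5,0,0],0],
])

```text
time_s: 3.83
eef_pos: [486.4, -44.5, 252.2]
tcp_rot: [-0.061, 0.998, 0.0, -0.003]
contact_force: [-5.6, -0.4, 4.2]
opening: -0.001
```

Call:
servo_tool([
  [0,[-0.3,0,0],0],
  [0,[-0.6,0,0],0],
  [0,[-0.9,0,0],0],
  [0,[-1.2,0,0],0],
  [0,[-1.5,0,0],0],
])

```text
time_s: 4.25
eef_pos: [501.2, -42.6, 252.1]
tcp_rot: [-0.061, 0.998, 0.0, -0.004]
contact_force: [-6.5, -1.5, 4.9]
opening: 0.0
```

```bash
cat > look.py <<'E'
from ov import *
import sys
k=sys.argv[1];n=sys.argv[2]
p=[568.3,-33.3,-1.448]
s=manip.sense();d=s['eef_pos'][:2]-p[:2];C,S_=np.cos(p[2]),np.sin(p[2])
print("box bx,by",C*d[0]+S_*d[1],-S_*d[0]+C*d[1],s['eef_pos'],s['contact_force'],s['wrist_torque'])
for n in sys.argv[2:]:
    im=manip.snapshot(n);cv2.imwrite(f"pics/raw_{n}_{k}.png",im)
    if n=="wrist": cv2.imwrite(f"pics/{n}_{k}.png",cv2.resize(im,None,fx=1.4,fy=1.4))
    else:
        o={"top":(215,145,315,275),"scene":(235,100,385,245)}[n]
        cv2.imwrite(f"pics/{n}_{k}.png",cv2.convertScaleAbs(cv2.resize(im[o[1]:o[3],o[0]:o[2]],None,fx=4.1,fy=4.1,interpolation=cv2.INTER_CUBIC),alpha=1.7))
E
python3 look.py 5 scene
```

```text
box bx,by 1.0357402706845527 -67.77437947329123 [501.16282729 -42.62948616 252.1191539 ] [-6.48962333 -1.48071059  4.91655126] [-0.1000246   0.95646951  0.03493893]
```

View pics/scene_5.png

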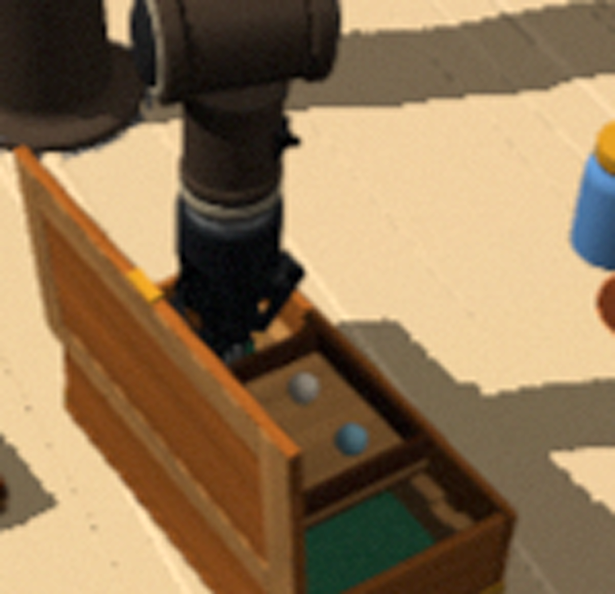

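Call:
servo_tool([
  [0,[-0.3,0,0],0],
  [0,[-0.6,0,0],0],
  [0,[-0.9,0,0],0],
  [0,[-1.2,0,0],0],
  [0,[-1.5,0,0],0],
])

```text
time_s: 4.72
eef_pos: [517.7, -40.7, 252.2]
tcp_rot: [-0.061, 0.998, 0.0, -0.0]
contact_force: [-2.6, -0.3, -2.0]
opening: 0.002
```

Call:
servo_tool([
  [0,[-0.3,0,0],0],
  [0,[-0.6,0,0],0],
  [0,[-0.9,0,0],0],
  [0,[-1.2,0,0],0],
  [0,[-1.5,0,0],0],
])

```text
time_s: 5.13
eef_pos: [532.9, -39.0, 252.6]
tcp_rot: [-0.061, 0.998, 0.0, -0.0]
contact_force: [-1.5, 0.6, -1.9]
opening: -0.001
```

Call:
servo_tool([
  [0,[-0.2,0,0],0],
  [0,[-0.4,0,0],0],
  [0,[-0.6,0,0],0],
  [0,[-0.8,0,0],0],
  [0,[-0.8,0,0],0],
])

```text
time_s: 5.55
eef_pos: [541.2, -38.0, 253.0]
tcp_rot: [-0.061, 0.998, -0.0, 0.001]
contact_force: [-2.1, -0.4, -0.6]
opening: 0.0
```

Call:
servo_tool([
  [0,[-0.15,0,0],0],
  [0,[-0.3,0,0],0],
  [0,[-0.45,0,0],0],
  [0,[-0.6,0,0],0],
  [0,[-0.6,0,0],0],
])

```text
time_s: 5.97
eef_pos: [545.6, -37.4, 252.9]
tcp_rot: [-0.061, 0.998, -0.0, -0.002]
contact_force: [-6.6, -1.1, 4.2]
opening: 0.001
```

```bash
python3 look.py 6 scene
```

```text
box bx,by 1.3186658933785247 -23.024084869417 [545.61080717 -37.42890937 252.921422  ] [-6.6258934  -1.08566947  4.20984665] [-0.12654368  0.97419874 -0.04437519]
```

View pics/scene_6.png

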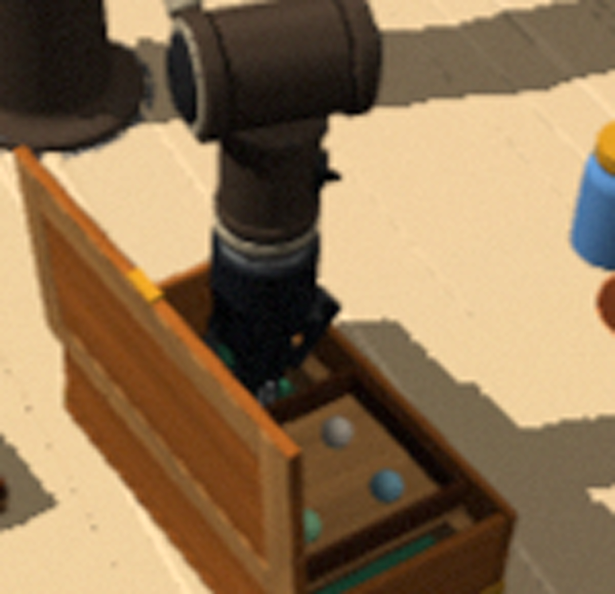

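Call:
servo_tool([
  [0,[-0.1,0,0],0],
  [0,[-0.2,0,0],0],
  [0,[-0.3,0,0],0],
  [0,[-0.4,0,0],0],
])

```text
time_s: 6.35
eef_pos: [547.2, -37.3, 252.9]
tcp_rot: [-0.062, 0.998, -0.0, -0.007]
contact_force: [-17.0, -3.1, 14.9]
opening: -0.003
```

Call:
servo_tool([
  [0,[-0.1,0,0],0],
  [0,[-0.2,0,0],0],
  [0,[-0.3,0,0],0],
  [0,[-0.4,0,0],0],
])

```text
time_s: 6.68
eef_pos: [548.8, -37.0, 252.2]
tcp_rot: [-0.062, 0.998, 0.0, -0.011]
contact_force: [-24.1, -5.3, 19.4]
opening: 0.003
```

Call:
servo_tool([
  [0,[0.4,0,0],0],
  [0,[0.8,0,0],0],
  [0,[1.6,0,0],0],
  [0,[2.4,0,0],0],
  [0,[2.8,0,0],0],
])

```text
time_s: 7.1
eef_pos: [526.2, -39.8, 253.0]
tcp_rot: [-0.061, 0.998, -0.0, 0.001]
contact_force: [-0.1, 0.2, -0.1]
opening: -0.002
```

```bash
python3 look.py 7 scene wrist
```

```text
box bx,by 1.291591124800136 -42.565743209935896 [526.21298118 -39.7956562  253.03209265] [-0.13921801  0.2493253  -0.1356858 ] [-0.04144513 -0.01772154  0.03715948]
```

View pics/scene_7.png

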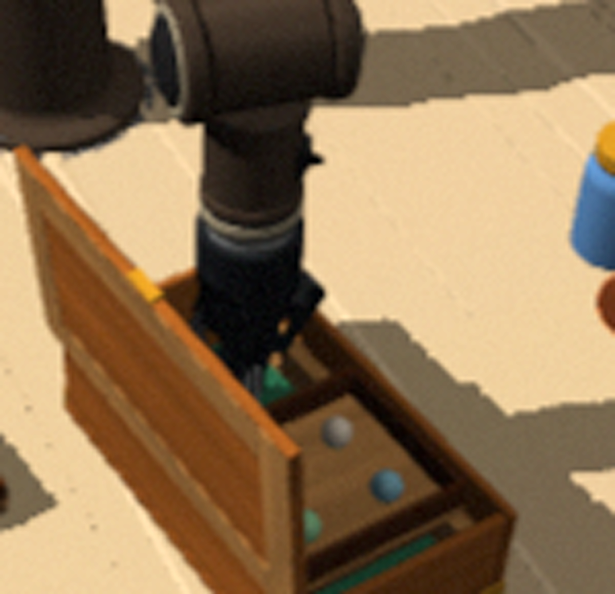

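View pics/wrist_7.png

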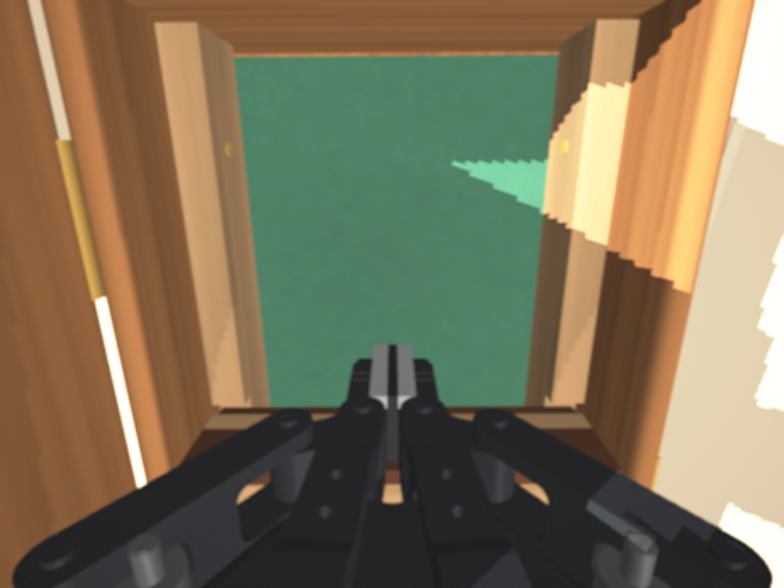

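Call:
servo_tool([
  [0,[0,0,-2],0],
  [0,[0,0,-5],0],
  [0,[0,0,-8],0],
  [0,[0,0,-11],0],
  [0,[0,0,-13],0],
])

```text
time_s: 7.62
eef_pos: [527.8, -39.8, 386.2]
tcp_rot: [-0.061, 0.998, -0.001, 0.003]
contact_force: [0.8, 0.1, 0.1]
opening: 0.002
```

Call:
servo_tool([
  [0,[0,0,-2.5],0],
  [0,[0,0,-5.5],0],
  [0,[0,0,-8],0],
  [0,[0,0,-10.4],0],
  [0,[0,0,-11.4],0],
])

```text
time_s: 8.03
eef_pos: [527.6, -39.8, 501.3]
tcp_rot: [-0.061, 0.998, -0.001, 0.004]
contact_force: [-0.3, -1.2, -0.5]
opening: -0.002
```

```bash
python3 look.py 8 scene wrist;  python3 - <<'E'
import cv2,numpy as np
from workcell import manip
c=manip.calibration("wrist");print(c['position'].tolist(),c['rotation'].tolist())
E
```

```text
box bx,by 1.4345755176236974 -41.18000484834972 [527.6057988  -39.76782766 501.27214497] [-0.25189893 -1.22121709 -0.51844761] [-0.00590949 -0.00216679  0.01803191]
[452.05520131723, -48.40161241596932, 468.29350780869976] [-0.10207455701089821, -0.11499194101186691, 0.7402788949371675, 0.6544805543512799]
```

View pics/scene_8.png

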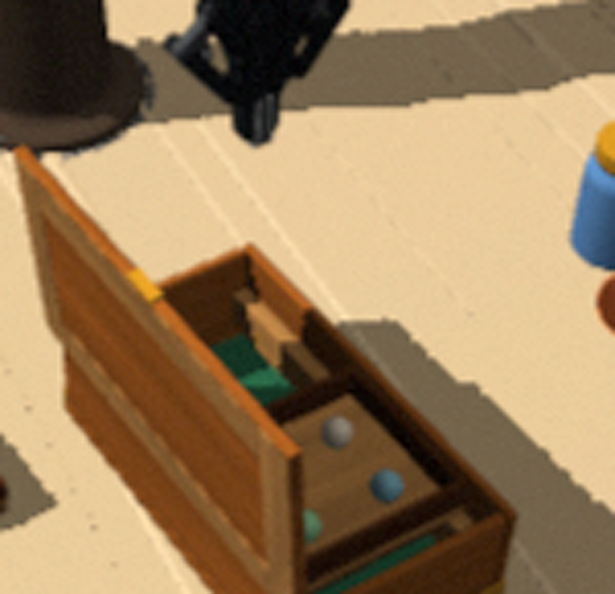

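View pics/wrist_8.png

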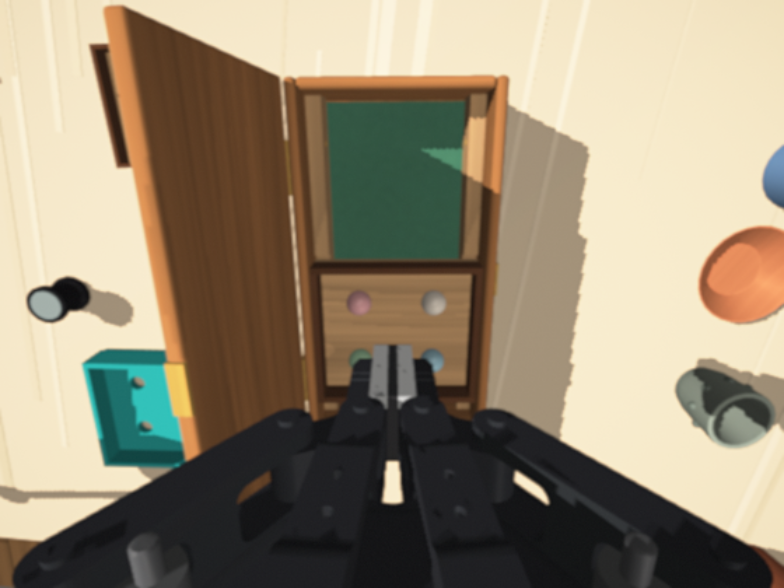

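```bash
python3 - <<'E'
from ov import *
p=[568.3,-33.3,-1.448]
im=cv2.imread("pics/raw_scene_8.png")
a=[]
for z in(98,105):
    overlay("scene",im,p,55,1.65,z,(295,150,375,235),5,"pics/t.png");a.append(cv2.imread("pics/t.png"))
cv2.imwrite("pics/cmp8.png",np.hstack(a))
a=cv2.imread("pics/raw_wrist_8.png")[40:300,190:370];cv2.imwrite("pics/w8c.png",cv2.resize(a,None,fx=2.3,fy=2.3,interpolation=cv2.INTER_CUBIC))
E
```

```text
(no output)
```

View pics/cmp8.png

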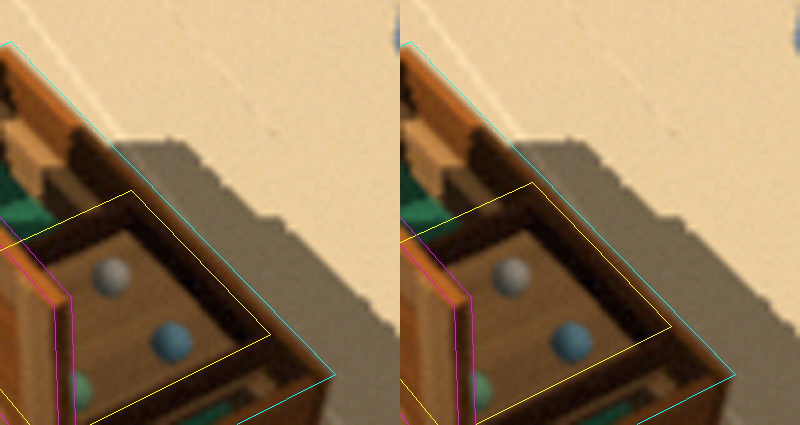

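View pics/w8c.png

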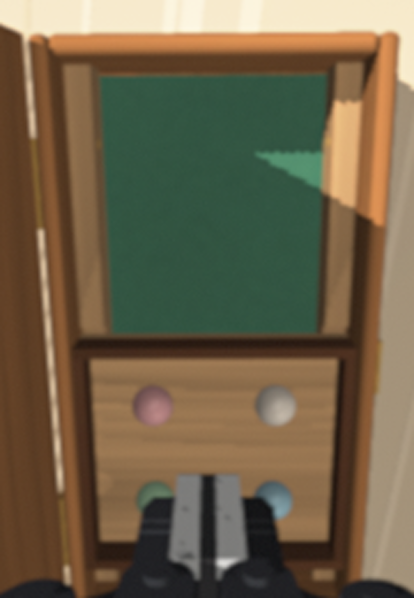

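```bash
python3 - <<'E'
from h import *
p=[568.3,-33.3,-1.448]
def blob(f,u):
    im=cv2.imread(f).astype(float);return u
ini=np.array([(305.9,190.9),(317.0,203.2)]);now=np.array([(317.2,205.4),(329.6,218.5)])
# solve: bias from box pose constant; unknown s0 , then s1,z1 with pixel bias eliminated
for s0 in(-5,-8,-11):
    P0=box2w(p,[(-36,s0-31,89),(-36,s0+31,89)]);b=(ini-proj("scene",P0)).mean(0)
    f=least_squares(lambda v:(proj("scene",box2w(p,[(-36,v[0]-31,v[1]),(-36,v[0]+31,v[1])]))+b-now).ravel(),[55,82])
    print(s0,f.x,b,f.fun.round(2))
f=least_squares(lambda v:(proj("scene",box2w(p,[(-36,v[0]-31,v[1]),(-36,v[0]+31,v[1])]))-now).ravel(),[55,82]);print(f.x)
f=least_squares(lambda v:(proj("scene",box2w(p,[(-36,v[0]-31,v[1]),(-36,v[0]+31,v[1])]))-ini).ravel(),[-8,82]);print(f.x)
E
```

```text
-5 [59.08981499 81.16176007] [0.28040419 0.25280168] [ 0.19  0.01 -0.18 -0.01]
-8 [56.2463389  81.15743118] [0.83299112 0.85082817] [ 0.21  0.03 -0.19 -0.03]
-11 [53.40304718 81.15308064] [1.38414358 1.44730222] [ 0.22  0.04 -0.2  -0.05]
[60.50297226 81.36745204]
[-3.5412917  89.16231159]
```

The till is home: its marble heights dropped from 89 to about 81.5 mm, its y is about 56, and all four marbles are in place. Next I go over the lid and down behind it.

Call:
servo_tool([
  [0,[-0.8,-3,0],0],
  [0,[-1.6,-6.5,0],0],
  [0,[-2.6,-10,0],0],
  [0,[-3.5,-13,0],0],
  [0,[-4.1,-15,0],0],
])

```text
time_s: 8.55
eef_pos: [586.0, -186.1, 493.5]
tcp_rot: [-0.06, 0.998, 0.0, -0.002]
contact_force: [1.2, 0.2, 0.2]
opening: -0.001
```

Call:
servo_tool([
  [0,[0,0,1.5],0],
  [0,[0,0,3.5],0],
  [0,[0,0,5.5],0],
  [0,[0,0,7.0],0],
  [0,[0,0,7.3],0],
])

```text
time_s: 8.97
eef_pos: [583.9, -183.1, 417.0]
tcp_rot: [-0.061, 0.998, 0.002, -0.005]
contact_force: [-0.2, 0.0, -1.2]
opening: 0.003
```

```bash
python3 look.py 9 scene wrist
```

```text
box bx,by 150.58701968632747 -2.8765055506439285 [ 583.89025033 -183.10543674  416.98920191] [-0.19159434  0.02756873 -1.19456521] [0.0318069  0.02710161 0.02625751]
```

View pics/scene_9.png

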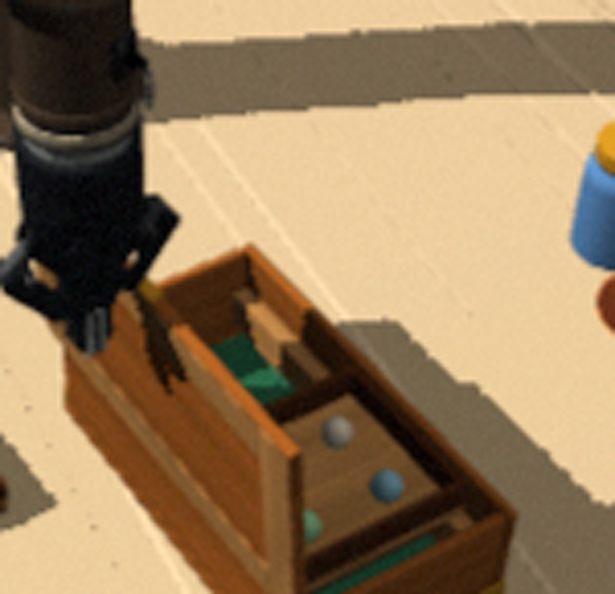

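View pics/wrist_9.png

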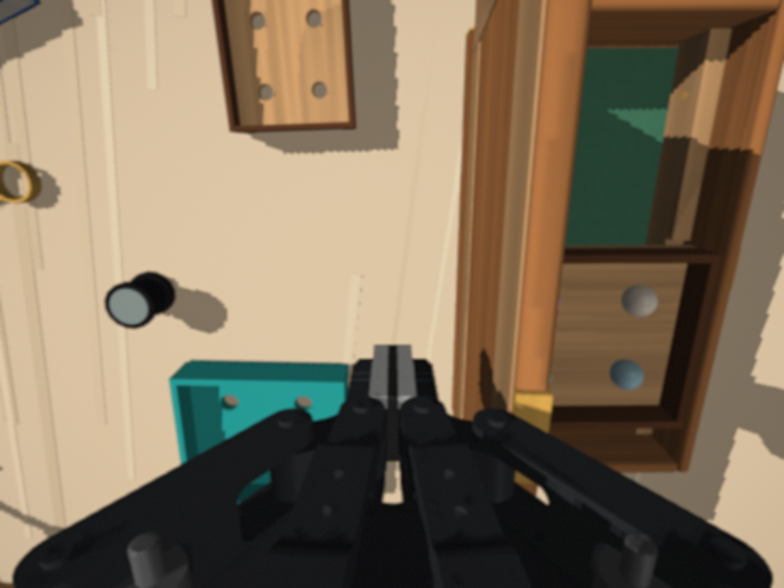

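```bash
python3 - <<'E'
import numpy as np
for a in np.r_[1.57,np.arange(1.5,-.01,-.1),0]:
    for L in(158,):
        h=8
        print(round(a,2), "bx %.1f  tcpz %.1f"%(90-L*np.cos(a)+10*np.sin(a)+h,100+L*np.sin(a)+10*np.cos(a)+173))
E
```

```text
1.57 bx 107.9  tcpz 431.0
1.5 bx 96.8  tcpz 431.3
1.4 bx 81.0  tcpz 430.4
1.3 bx 65.4  tcpz 427.9
1.2 bx 50.1  tcpz 423.9
1.1 bx 35.2  tcpz 418.3
1.0 bx 21.0  tcpz 411.4
0.9 bx 7.6  tcpz 403.0
0.8 bx -4.9  tcpz 393.3
0.7 bx -16.4  tcpz 382.4
0.6 bx -26.8  tcpz 370.5
0.5 bx -35.9  tcpz 357.5
0.4 bx -43.6  tcpz 343.7
0.3 bx -50.0  tcpz 329.2
0.2 bx -54.9  tcpz 314.2
0.1 bx -58.2  tcpz 298.7
-0.0 bx -60.0  tcpz 283.0
0.0 bx -60.0  tcpz 283.0
```

Call:
servo_tool([
  [0,[-0.2,0.6,-0.5],0],
  [0,[-0.2,1.2,-1.0],0],
  [0,[-0.2,1.8,-1.4],0],
  [0,[-0.2,2.2,-1.4],0],
])

```text
time_s: 9.4
eef_pos: [585.5, -160.7, 440.7]
tcp_rot: [-0.061, 0.998, -0.001, 0.002]
contact_force: [-0.1, -0.9, 0.4]
opening: -0.001
```

Call:
servo_tool([
  [0,[0,0.5,0.2],0],
  [0,[0,1.1,0.4],0],
  [0,[0,1.8,0.5],0],
  [0,[0,2.4,0.6],0],
  [0,[0,3.0,0.7],0],
])

```text
time_s: 9.82
eef_pos: [581.1, -131.3, 430.7]
tcp_rot: [-0.061, 0.998, -0.0, 0.0]
contact_force: [1.1, -2.4, 2.7]
opening: 0.001
```

```bash
python3 look.py 10 scene
```

```text
box bx,by 98.78378018888812 0.6954562935596442 [ 581.09004253 -131.25475333  430.6578139 ] [ 1.12705882 -2.37700759  2.66129624] [-0.41408256 -0.09991152 -0.00352615]
```

View pics/scene_10.png

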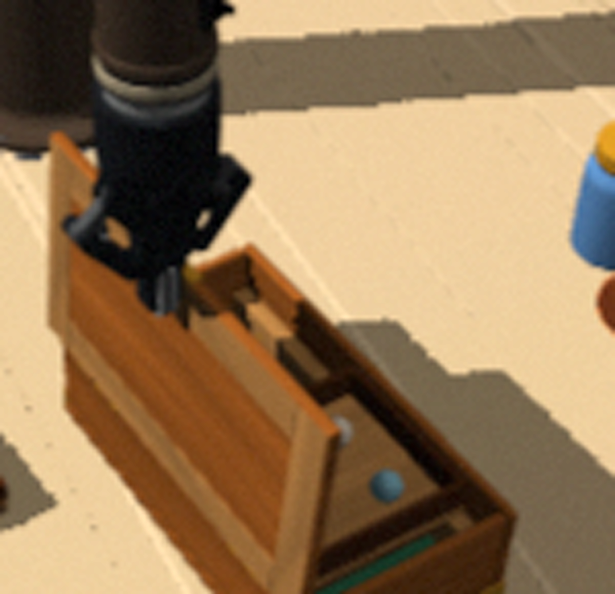

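Call:
servo_tool([
  [0,[0,0.6,0.0],0],
  [0,[0,1.3,0.1],0],
  [0,[0,1.9,0.1],0],
  [0,[0,2.6,0.2],0],
  [0,[0,3.2,0.3],0],
])

```text
time_s: 10.28
eef_pos: [577.0, -99.2, 426.8]
tcp_rot: [-0.061, 0.998, 0.0, -0.001]
contact_force: [0.6, -2.8, -1.0]
opening: 0.001
```

Call:
servo_tool([
  [0,[0,0.6,0.1],0],
  [0,[0,1.2,0.3],0],
  [0,[0,1.8,0.5],0],
  [0,[0,2.4,0.7],0],
  [0,[0,3.0,1.0],0],
])

```text
time_s: 10.7
eef_pos: [573.4, -69.5, 417.7]
tcp_rot: [-0.061, 0.998, 0.0, -0.0]
contact_force: [-2.0, -1.4, 2.2]
opening: 0.003
```

Call:
servo_tool([
  [0,[0,0.6,0.3],0],
  [0,[0,1.2,0.6],0],
  [0,[0,1.7,0.9],0],
  [0,[0,2.2,1.2],0],
  [0,[0,2.7,1.6],0],
])

```text
time_s: 11.12
eef_pos: [570.6, -42.7, 401.8]
tcp_rot: [-0.061, 0.998, 0.0, 0.001]
contact_force: [-0.8, -1.4, 2.4]
opening: 0.002
```

```bash
python3 look.py 11 scene
```

```text
box bx,by 9.656601633947595 1.12836567018476 [570.60268644 -42.74567622 401.8434509 ] [-0.81780454 -1.44586312  2.44485801] [-0.05168899  0.05379144  0.00137605]
```

View pics/scene_11.png

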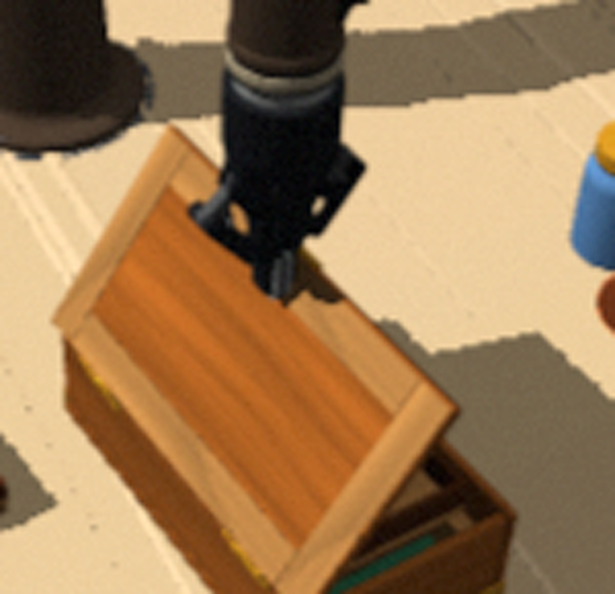

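Call:
servo_tool([
  [0,[0,0.5,0.4],0],
  [0,[0,1.0,0.8],0],
  [0,[0,1.5,1.2],0],
  [0,[0,2.0,1.7],0],
  [0,[0,2.4,2.1],0],
])

```text
time_s: 11.58
eef_pos: [567.5, -18.9, 380.1]
tcp_rot: [-0.061, 0.998, 0.0, 0.0]
contact_force: [1.2, 0.7, 1.8]
opening: 0.002
```

Call:
servo_tool([
  [0,[0,0.4,0.5],0],
  [0,[0,0.8,1.0],0],
  [0,[0,1.2,1.5],0],
  [0,[0,1.6,2.0],0],
  [0,[0,2.0,2.5],0],
])

```text
time_s: 12.0
eef_pos: [564.9, 0.4, 354.9]
tcp_rot: [-0.061, 0.998, -0.0, -0.0]
contact_force: [0.2, -1.1, 1.1]
opening: -0.005
```

Call:
servo_tool([
  [0,[0,0.3,0.5],0],
  [0,[0,0.6,1.1],0],
  [0,[0,0.9,1.6],0],
  [0,[0,1.2,2.2],0],
  [0,[0,1.4,2.8],0],
])

```text
time_s: 12.42
eef_pos: [563.1, 14.5, 327.0]
tcp_rot: [-0.061, 0.998, 0.0, -0.0]
contact_force: [0.3, -0.3, 1.2]
opening: 0.001
```

```bash
python3 look.py 12 scene
```

```text
box bx,by -48.087055554380555 0.7021212557225391 [563.10674928  14.51096143 326.95942788] [ 0.25489951 -0.30117294  1.20568505] [-0.02133284  0.07510355  0.02425224]
```

View pics/scene_12.png

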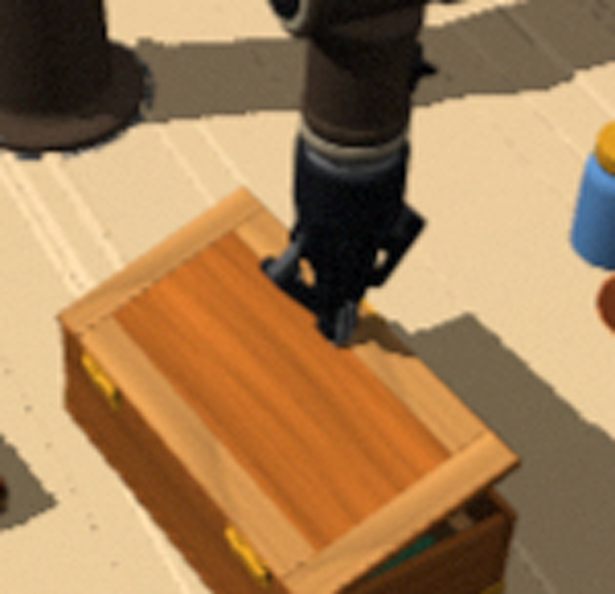

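Call:
servo_tool([
  [0,[0,0.2,0.4],0],
  [0,[0,0.3,0.8],0],
  [0,[0,0.5,1.2],0],
  [0,[0,0.6,1.6],0],
  [0,[0,0.7,2.0],0],
])

```text
time_s: 12.88
eef_pos: [562.4, 21.2, 307.3]
tcp_rot: [-0.061, 0.998, 0.0, 0.0]
contact_force: [-0.8, -0.6, 1.0]
opening: 0.001
```

Call:
servo_tool([
  [0,[0,0.1,0.3],0],
  [0,[0,0.2,0.6],0],
  [0,[0,0.2,0.9],0],
  [0,[0,0.3,1.2],0],
  [0,[0,0.3,1.5],0],
])

```text
time_s: 13.3
eef_pos: [562.2, 24.3, 292.5]
tcp_rot: [-0.061, 0.998, 0.0, 0.0]
contact_force: [0.8, 1.1, 1.8]
opening: 0.0
```

Call:
servo_tool([
  [0,[0,0,0.2],0],
  [0,[0,0,0.4],0],
  [0,[0,0,0.6],0],
  [0,[0,0,0.8],0],
  [0,[0,0,0.9],0],
])

```text
time_s: 13.72
eef_pos: [562.2, 24.1, 283.9]
tcp_rot: [-0.061, 0.998, 0.0, -0.0]
contact_force: [-2.9, 1.0, 8.3]
opening: 0.001
```

Call:
servo_tool([
  [0,[0,0,0.1],0],
  [0,[0,0,0.2],0],
  [0,[0,0,0.3],0],
  [0,[0,0,0.3],0],
])

```text
time_s: 14.05
eef_pos: [562.4, 24.1, 283.9]
tcp_rot: [-0.061, 0.998, 0.0, -0.0]
contact_force: [-7.0, 1.3, 18.0]
opening: -0.004
```

```bash
python3 look.py 13 scene
```

```text
box bx,by -57.73751649226007 1.133065835735601 [562.35238364  24.14153992 283.85710736] [-6.99064597  1.26157014 18.0028451 ] [ 0.16437642  1.21683461 -0.0141258 ]
```

View pics/scene_13.png

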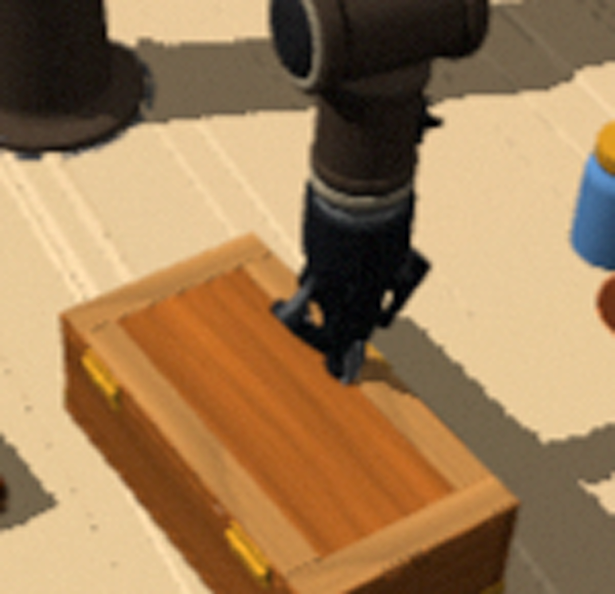

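The lid is shut: it stopped hard at TCP z 283.9 with 18 N, against 283 predicted. Now I lift clear and look again.

Call:
servo_tool([
  [0,[0,0,-0.5],0],
  [0,[0,0,-2],0],
  [0,[0,0,-5],0],
  [0,[0,0,-9],0],
  [0,[0,0,-12],0],
])

```text
time_s: 14.52
eef_pos: [562.1, 23.9, 402.4]
tcp_rot: [-0.061, 0.998, -0.0, 0.0]
contact_force: [1.2, 0.1, 0.8]
opening: 0.004
```

Call:
servo_tool([
  [0,[2,3,-2],0],
  [0,[4,6,-4],0],
  [0,[6,9,-5],0],
  [0,[8,12,-5],0],
  [0,[9,13,-5],0],
])

```text
time_s: 14.93
eef_pos: [454.7, 144.3, 451.5]
tcp_rot: [-0.062, 0.998, 0.001, 0.0]
contact_force: [-0.7, 0.0, -0.0]
opening: 0.0
```

```bash
python3 look.py 14 scene wrist; python3 - <<'E'
from h import *
p=[568.3,-33.3,-1.448]
im=cv2.imread("pics/raw_scene_14.png");o=(225,150,375,290);k=4
b=cv2.convertScaleAbs(cv2.resize(im[o[1]:o[3],o[0]:o[2]],None,fx=k,fy=k,interpolation=cv2.INTER_CUBIC),alpha=1.5)
for P,c in(([(-90,170,110),(-90,-170,110),(90,-170,110),(90,170,110)],(255,255,0)),):
    q=(proj("scene",box2w(p,P))+.5-np.array(o[:2]))*k;cv2.polylines(b,[q.round().astype(int)],True,c,1)
cv2.imwrite("pics/o14.png",b)
cv2.imwrite("pics/full14.png",im)
E
```

```text
box bx,by -190.19539198404112 -90.96178804845843 [454.72650996 144.32149751 451.50649536] [-0.69703904  0.0201686  -0.04505198] [ 0.01198561 -0.00814016  0.04529854]
```

View pics/o14.png

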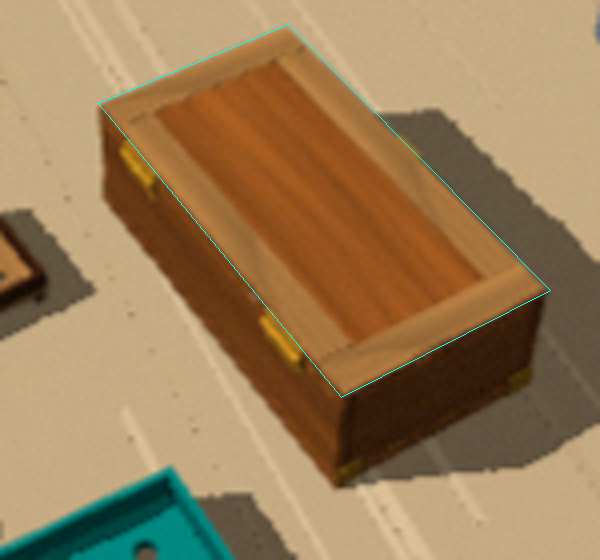

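View pics/full14.png

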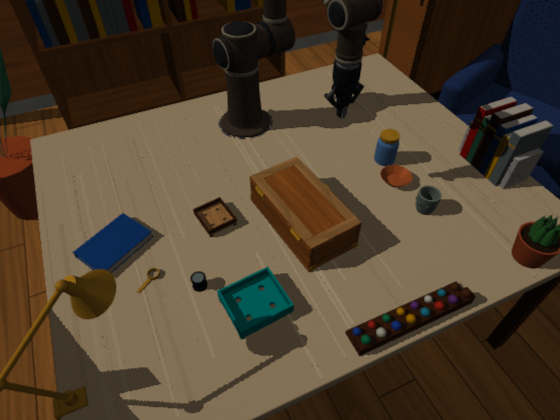

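The lid is flush with the predicted shut outline, and every bystander is where it was. I'm handing in.

Call:
servo_tool([
  [0,[0,0,0],0],
  [0,[0,0,0],0],
  [0,[0,0,0],0],
])

```text
time_s: 15.28
eef_pos: [457.8, 141.3, 450.3]
tcp_rot: [-0.06, 0.998, -0.0, -0.0]
contact_force: [0.0, -0.7, 0.4]
opening: -0.0
```

```bash
python3 -c "
from workcell import manip
print(manip.hand_in(), manip.sense()['time_s'])"
```

```text
the job is handed in; nothing more can be done
the job is handed in; nothing more can be done
```

I pushed the till home along its runners, then closed the lid slowly. The job was handed in at about 15 s of the 64 s allowed.

- **Till:** it moved at about 0.04 m/s and then stopped, the push rising to about 24 N. Pictures put it about 56 mm along y (55 is home; my estimates ran from 53 to 60 depending on the assumptions). It dropped 7–8 mm, with all four marbles in their hollows. I did not look inside again once the lid was shut.
- **Lid:** it took 1–4 N while swinging over and met a firm stop at the expected height. I pressed it down with 18 N, and afterwards it was flush with the shut outline in the scene picture.
- **Other things:** by eye, everything else on the shelf stood where it was at the start. The arm was clear of everything when I handed in.

My camera fits disagreed with each other by about 2–6 mm. The forces felt at the notches and at the lid stop agreed with the result.

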